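# Clamp a power bank in the holding fixture

### The arm

A 6-joint arm with a two-finger parallel gripper is mounted at the origin on a cart in front of the work surface, level with it; the furniture and walls round the work are solid. World frame = base frame: x ahead of the robot, y to its left, z up, the work surface at z = 0. Lengths are in m, angles in rad, forces in N, time in s.
With the tool pointing down it reaches from about 0.275 to 0.875 m from the base axis. Payload 12.5 kg.
Tool frame: the origin (TCP) lies at the very end of the fingers, on their centre line; the grasp point (between the pads) lies 19 mm behind it; z points along the fingers, y is the line along which they close (so a half turn about z gives the same grasp; the last joint's range is limited). The gripper opens to 85 mm and grips with 20 to 120 N. Pads are 22 mm wide; open, the fingers measure 114 mm over their backs; the gripper's body (76 mm by 85 mm) begins 54 mm behind the grasp point. The pads swing forward as they close: fully open they stand 13 mm farther back than shut.
Start: joints at [1.017, 0.351, 1.652, -0, 1.139, -0.085], TCP at [0.248, 0.491, 0.231] pointing down, gripper open.
Joint ranges: [-2.75, 2.75], [-0.79, 2.1], [0.01, 2.65], [-1.57, 4.71], [0.07, 3.14], [-2.87, 2.87]. Speed limits (rad/s): [2.22, 2.22, 2.79, 3.14, 3.14, 3.14].

### API

Orientations are given as a 3x3 rotation matrix whose columns are the frame's x, y, z axes.
In Python, from bench import manip gives the robot as it stands. Calls block until the motion is done:
- manip.move_ptp(position, orientation): joint-space move of the TCP to a pose.
- manip.move_l(position, attitude=None, max_speed=0.15): straight line of the TCP; attitude=None keeps the orientation; max_speed is the mean speed in m/s.
- manip.move_j(angles): joint-space move.
- manip.set_gripper(opening, effort=None): opening from 0.0 (shut) to 1.0 (fully open); effort is the grip in N (None keeps the last); returns when the fingers have stopped.
- manip.dwell(seconds).
- manip.inverse_kinematics(position, orientation): joint angles nearest the present ones, or None.
- manip.grab_frame(name): name is "scene" or "top" or "wrist"; returns (picture, depth): 480x640x3 uint8, red, green, blue; 480x640 float32, m along the optical axis (not along the pixel's ray), 0 where there is no reading.
- manip.get_calibration(name): a dict with "camera_matrix" (3x3 intrinsics, pixels), "R" (3x3) and "t" (3): a world point X has camera coordinates R X + t. Camera axes: x right, y down, z forward; pixel columns grow to the right and rows downward; lengths in m; the calibration is good to about 2 mm. A picture is of the moment at which its call begins: read the wrist's pose just before it. get_calibration takes no time and is no camera call; for the wrist camera it gives the pose at the moment of the call.
A pose or a line that the arm cannot do raises manip.Unreachable and nothing moves.
- manip.sign_off(): hands the job in; it is judged then, once.
Trained networks look in the newest picture that a camera, given by its name, has taken for a name from the list of things; names that differ only in an ending like _2 or _b are one class to them, and where a whole thing is asked for, a point or a joint stands for the part that bears it (a point fixed in the world has none). Each returns a list of dicts, best first, with "confidence" (0 to 1); they miss things now and then, are a little off and sometimes report something else, mostly with a low value. They report only what shows in the picture. A call takes as long as a camera call.
- manip.look_for(camera, name): "at" ([x, y, z] in m, in world coordinates, good to about 4 mm: the middle of the surface that is visible of it).
Readings, each from a call of its own:
- manip.current_time(): time.
- manip.current_qpos(): joint angles.
- manip.current_joint_vel(): joint speeds.
- manip.current_joint_torque(): joint torques, N m.
- manip.current_ee_pos(): TCP position.
- manip.current_tcp_rot(): TCP orientation.
- manip.current_force(): force on the tool from outside, world axes, zero at the start.
- manip.current_ft_torque(): the same for the moment, N m.
- manip.current_grip_width(): opening from 0.0 (shut) to 1.0 (fully open).
- manip.current_grip_force(): force on a finger pad.
Only numpy, scipy, OpenCV 4.12 (cv2) and the standard library are available. Lean on these libraries where they do the work, as an engineer would, in place of code of your own. Each camera call takes 0.05 s, during which the arm holds its last target. There are 200 camera calls.

### The job

The white power bank is to be opened for repair, so clamp it in the holding fixture: lay it on the fixture's plate, narrow end towards the flared guides, and push it in between them until it sits fully home against the end stop. Then turn the black clamp knob clockwise until the pad presses on the power bank and the knob's torque limiter slips, and stop there, no more than half a turn after the first slip, so that the case is held but not crushed. Leave the other things on the bench where they are.

Things in the scene. Friction and masses are not known exactly. Their poses are not given: they have to be found in the camera images.
- power_bank: white power bank lying flat, 60 mm wide (its x) x 98 mm long (its y) x 22 mm thick (z), rounded edges, 0.15 to 0.3 kg. Origin: centre of its underside. It lies on a thin mat whose top is at z = 2.6 mm, to the left of the brown test jig.
- fixture: fixed holding fixture on the right of the bench, open towards the robot. Its x axis is the way in: parts are pushed towards +x. Origin: bench level, x = 0 at the face of the black end stop (48 mm high), y = 0 the middle of the channel. Dark flat base plate: x -190 to +50 mm, y +-73 mm, top at z = 14 mm.
- guide_mouth (a point): middle between the front ends of the two aluminium guides, on the plate (fixture x = -109 mm, z = 14 mm). Guides: 18 mm high, 14 mm thick; here 103 mm apart inside (noses reach out to y +-66 mm and 5 mm forward), closing evenly to 62.4 mm at x = -70 mm, then straight to the stop. The plate in front of them is flat and free for 80 mm.
- home (a point): where the centre of the underside of a fully home power bank lies (fixture x = -49 mm, y = 0, z = 14 mm), its long side along the fixture's x, either end first. Its near end then stands at x = -98 mm, 28 mm out of the straight part of the guides; its top is at z = 36 mm.
- clamp_arm_top (a point): top of the grey clamp arm on the screw axis (fixture x = -28 mm, z = 66 mm). The arm, 33 mm wide and 14 mm thick (underside z = 52 mm), reaches forward over the channel from a column behind the end stop and ends at x = -45 mm.
- clamp_pad: round clamp pad, 24 mm across, under the arm's end. Origin: centre of its underside. It starts 2 to 3 mm above the height of a power bank's top and goes straight down as the screw turns; a power bank slides in under it.
- knob_grip (a point): centre of the clamp's round black fluted knob, 38 mm across and 28 mm high (14 mm above and below this point), upright axis; about 92 mm above the bench at first, sinking with the pad. Below it a steel collar, 21 mm across, with a small brass pointer turns with the screw.
- clamp_spindle (a joint): turn of the clamp screw, rad; grows clockwise seen from above and lowers pad and knob by 1.5 mm per rad; starts at 0 to 0.6. Friction 0.05 N m; it stays where it is left. It stops rising once the pad presses on the power bank (with about 20 N), at about 2.4 to 2.6 rad.
- clamp_knob (a joint): slip of the knob on the screw, rad, clockwise seen from above; 0 at the start. Knob and screw turn as one until the torque reaches 0.08 N m; then the limiter slips: the knob turns on alone and this value grows. The knob's own angle is clamp_spindle + clamp_knob.
- white_module: small off-white plastic module with slots, 37 x 53 x 26 mm, lying on the bench near the power bank (the two may have swapped places)
- bare_board: bare green circuit board, parts underneath, 40 x 105 x 23 mm, at the back of the bench behind the fixture
- screwdriver: screwdriver, 27 x 202 x 27 mm, at the back of the bench behind the fixture
- solvent_bottle: red bottle, 72 x 98 x 152 mm high, behind the brown test jig
- wire_spool: wire spool standing on its flange, 63 mm across, 90 mm high, between the test jig and the fixture, far back
- tape_roll: roll of black tape lying flat, 58 mm across, 19 mm high, between the test jig and the fixture
- log_book: dark blue book lying flat, 210 x 152 x 14 mm, far left on the bench
- tweezers: steel tweezers, 117 x 20 x 12 mm, lying on the blue book

How it is judged:
On the way, in this order (a step that is already met when the one before it is completed fails the run):
1. the power bank sits home between the guides, against the end stop (x of power_bank in the frame of fixture above -0.052 m and y of power_bank in the frame of fixture between -0.003 and 0.003 m and z of power_bank in the frame of fixture between 0.011 and 0.017 m and angle between the y axis of power_bank and the x axis of fixture, either way round below 0.06 rad), for 0.2 s.
2. the pad presses on the power bank and the knob has slipped (contact force between clamp_pad and power_bank above 5 N and value of joint clamp_knob above 0.15 rad), for 0.2 s.
At the end, for the whole second after the job is handed in: The power bank lies flat between the guides, within 3 mm of the end stop, straight and within 3 mm of the middle; the pad presses on it with over 5 N; the knob has slipped by 0.15 to 3.2 rad; nothing moves (all of step 1 and all of step 2 and value of joint clamp_knob below 3.2 rad and linear speed of power_bank below 0.01 m/s); the robot touches nothing.
It fails at once if the knob is turned on for more than half a turn after the first slip (value of joint clamp_knob above 3.2 rad).
It fails at once if another thing on the bench is moved by over 40 mm (distance of any of white_module, bare_board, screwdriver, solvent_bottle, wire_spool, tape_roll, log_book, tweezers from where it was at the start of the episode above 0.04 m).
It also fails if it takes over 72 s, if anything falls off the work surface, if the arm or the gripper's body presses on something with over 40 N, if the wrist force passes 120 N, or if a joint passes its speed limit or range.

## Working session

There is one attempt and no reset: what is moved stays moved. The work goes in short steps, each a Python script; the robot and the scene stay as the last script left them, time stands still between calls to the robot, and variables do not carry over. Pictures are saved under pics/ and viewed, at most 10 in all, crops included, and the job is handed in when it is done.

```bash
ls; mkdir -p pics; cat > h.py <<'E'
import numpy as np, cv2
from bench import manip
def cloud(cam):
    c=manip.get_calibration(cam); p,d=manip.grab_frame(cam)
    K=c["camera_matrix"]; v,u=np.mgrid[:480,:640]
    P=np.stack([(u-K[0][2])/K[0][0]*d,(v-K[1][2])/K[1][1]*d,d],-1)
    W=(P-np.array(c["t"]))@np.array(c["R"])
    W[d==0]=np.nan
    return p,W
def save(p,n): cv2.imwrite("pics/"+n+".png",cv2.cvtColor(p,cv2.COLOR_RGB2BGR))
E
python3 - <<'E'
from h import *
for c in ("scene","top"):
    p,W=cloud(c); save(p,c+"0"); np.save(c+"0.npy",W)
    for n in ("power_bank","fixture","clamp_pad","knob_grip","clamp_arm_top","white_module","tape_roll","wire_spool","solvent_bottle"):
        print(c,n,[(np.round(x["at"],3).tolist(),round(x["confidence"],2)) for x in manip.look_for(c,n)[:2]])
print(manip.current_time())
E
```

```text
pics
scene power_bank [([0.404, 0.289, 0.02], 0.81)]
scene fixture [([0.513, -0.248, 0.013], 0.85)]
scene clamp_pad [([0.547, -0.265, 0.095], 0.67)]
scene knob_grip [([0.548, -0.266, 0.1], 0.51)]
scene clamp_arm_top [([0.51, -0.253, 0.014], 0.76)]
scene white_module [([0.442, 0.461, 0.024], 0.78), ([0.423, 0.595, 0.017], 0.28)]
scene tape_roll [([0.587, -0.077, 0.018], 0.76)]
scene wire_spool [([0.663, -0.07, 0.059], 0.63), ([0.685, -0.162, 0.019], 0.32)]
scene solvent_bottle [([0.612, 0.07, 0.096], 0.93), ([0.55, -0.261, 0.094], 0.19)]
top power_bank [([0.415, 0.275, 0.021], 0.65), ([0.671, -0.077, 0.089], 0.3)]
top fixture [([0.517, -0.253, 0.012], 0.91), ([0.416, 0.274, 0.025], 0.55)]
top clamp_pad [([0.555, -0.269, 0.103], 0.79), ([0.553, -0.269, 0.105], 0.34)]
top knob_grip [([0.589, -0.077, 0.016], 0.67), ([0.55, -0.272, 0.107], 0.64)]
top clamp_arm_top [([0.515, -0.252, 0.012], 0.68)]
top white_module [([0.46, 0.453, 0.03], 0.55)]
top tape_roll [([0.589, -0.079, 0.017], 0.75), ([0.665, -0.076, 0.085], 0.43)]
top wire_spool [([0.432, 0.609, 0.015], 0.73), ([0.666, -0.078, 0.09], 0.64)]
top solvent_bottle [([0.611, 0.061, 0.119], 0.81)]
1.0
```

View pics/top0.png

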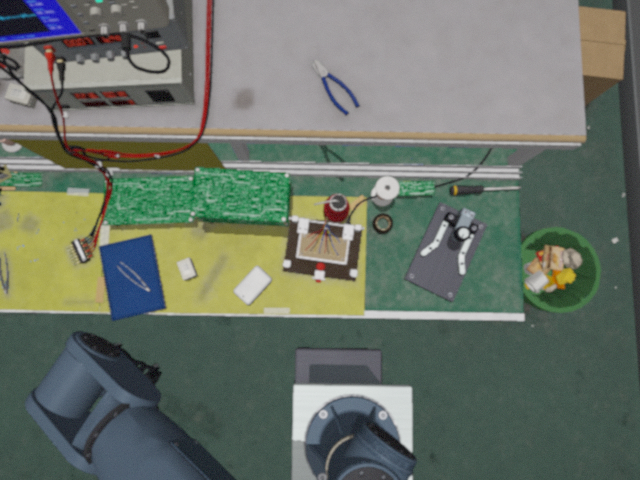

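View pics/scene0.png

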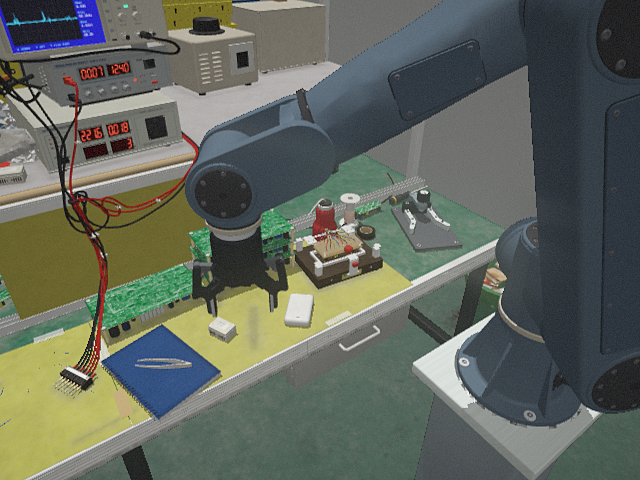

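The top view shows the power bank near pixel (253,285) and the module at (187,269). The fixture is at (445,250), with its guide mouth facing the robot and its x axis running up and slightly right. The scene view agrees with this. Next I'll look closer with the wrist camera.

```bash
cat >> h.py <<'E'
def down(a): # tool x at world yaw a, pointing down
    c,s=np.cos(a),np.sin(a); return np.array([[c,s,0],[s,-c,0],[0,0,-1.]])
def rect(W,m):
    pts=W[m][:,:2].astype(np.float32)*1000
    return cv2.minAreaRect(pts)
E
python3 - <<'E'
from h import *
R=manip.current_tcp_rot(); print("R",np.round(R,2).tolist())
c=manip.get_calibration("wrist"); C=-np.array(c["R"]).T@np.array(c["t"])
print("cam in tcp",np.round(np.array(R).T@(C-manip.current_ee_pos()),3), "axis",np.round(np.array(R).T@np.array(c["R"])[2],2))
a=np.arctan2(R[1][0],R[0][0]); print("yaw",a)
manip.move_ptp([0.37,0.27,0.28],down(0)); print(manip.current_qpos(),manip.current_time())
p,W=cloud("wrist"); save(p,"w_bank"); np.save("w_bank.npy",W)
print(np.nanmedian(W[200:280,300:340],axis=(0,1)))
print("wrist look",manip.look_for("wrist","power_bank")[:2])
try:
    manip.move_ptp([0.43,-0.235,0.30],down(0)); print(manip.current_qpos(),manip.current_time())
    p,W=cloud("wrist"); save(p,"w_fix"); np.save("w_fix.npy",W)
    for n in("knob_grip","fixture","clamp_pad"):print(n,manip.look_for("wrist",n)[:2])
except Exception as e: print(repr(e))
a,b=cv2.imread("pics/w_bank.png"),cv2.imread("pics/w_fix.png")
cv2.imwrite("pics/both.png",cv2.resize(np.hstack([a,b]),(800,300)))
E
```

```text
R [[-0.89, 0.45, -0.0], [0.45, 0.89, -0.0], [0.0, -0.0, -1.0]]
cam in tcp [ 0.081  0.001 -0.141] axis [-0.32 -0.    0.95]
yaw 2.67279370055143
[5.29118210e-01 1.29020232e-01 1.81387262e+00 7.10755394e-05
 1.19873913e+00 2.09877235e+00] 2.8917
[ 0.05936623  0.26964907 -0.75032706]
wrist look [{'at': [0.4127, 0.2742, 0.0203], 'confidence': 0.84}]
[-5.93831059e-01  1.73007155e-01  1.71159882e+00  1.81756898e-04
  1.25710271e+00  9.76031324e-01] 4.8417
knob_grip [{'at': [0.556, -0.2751, 0.106], 'confidence': 0.93}]
fixture [{'at': [0.5151, -0.2513, 0.0146], 'confidence': 0.84}]
clamp_pad [{'at': [0.5587, -0.2747, 0.1054], 'confidence': 0.69}]
```

View pics/both.png

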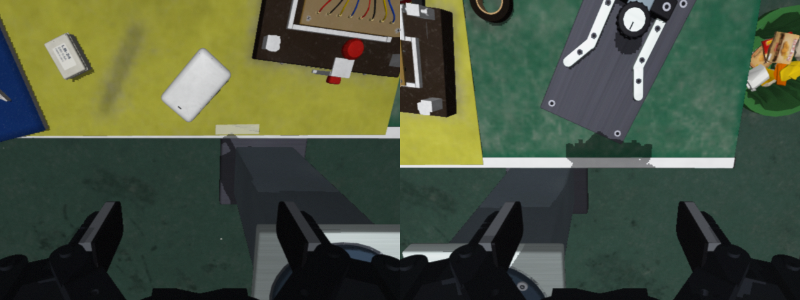

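The left half (bank view) shows the white bank at about (197,85), with its long axis leaning up and right. The right half (fixture view) shows the plate, the two white guides with their mouth at (605,70), and the knob at (634,20). Next I'll fit the poses from the depth data.

```bash
python3 - <<'E'
from h import *
W=np.load("w_bank.npy"); X,Y,Z=W[...,0],W[...,1],W[...,2]
near=(np.hypot(X-.413,Y-.274)<.08)
print("mat z",np.nanmedian(Z[near&(Z<.01)]),"top z",np.nanmedian(Z[near&(Z>.018)]))
for lo in(.010,.018,.021): print("bank",lo,rect(W,near&(Z>lo)&(Z<.04)))
V=np.load("top0.npy");n2=np.hypot(V[...,0]-.413,V[...,1]-.274)<.08; print("top bank",rect(V,n2&(V[...,2]>.018)&(V[...,2]<.04)))
for nm in("w_fix","top0"):
    W=np.load(nm+".npy"); X,Y,Z=W[...,0],W[...,1],W[...,2]
    near=np.hypot(X-.51,Y+.25)<.17
    pl=near&(abs(Z-.014)<(.006))&(Y<-.14)
    m=cv2.morphologyEx(pl.astype(np.uint8),cv2.MORPH_OPEN,np.ones((3,3)))
    k,l,s,_=cv2.connectedComponentsWithStats(m); i=1+np.argmax(s[1:,4]); print(nm,"plate",np.nanmedian(Z[l==i]),rect(W,l==i))
    kn=near&(Z>.100)&(Z<.115); print("knob",cv2.minEnclosingCircle(W[kn][:,:2].astype(np.float32)*1000),np.nanmedian(Z[kn]),kn.sum())
    g=(near&(abs(Z-.032)<.004)).astype(np.uint8)
    k,l,s,ce=cv2.connectedComponentsWithStats(g)
    for i in range(1,k):
        if s[i,4]>25:
            r=rect(W,l==i); P=W[l==i]; print("guide",s[i,4],r, np.round(P[P[:,0].argmin()],3), np.round(P[P[:,0].argmax()],3))
E
```

```text
mat z 0.0005770877413429023 top z 0.3415106363699135
bank 0.01 ((414.52117919921875, 276.10455322265625), (60.50808334350586, 97.71998596191406), 48.7059440612793)
bank 0.018 ((414.6857604980469, 276.4740905761719), (58.694305419921875, 96.69403839111328), 48.85286331176758)
bank 0.021 ((414.9353942871094, 276.61944580078125), (56.36766052246094, 93.50982666015625), 48.92835235595703)
top bank ((413.66436767578125, 278.08892822265625), (59.636207580566406, 97.32395935058594), 48.8365364074707)
w_fix plate 0.012475439633495141 ((515.8623657226562, -254.7667999267578), (146.60159301757812, 236.29220581054688), 64.97734069824219)
knob ((555.3573608398438, -273.1231689453125), 19.99287223815918) 0.10504371086649528 2511
guide 2090 ((544.4539794921875, -221.58963012695312), (25.15121841430664, 109.61642456054688), 52.975067138671875) [ 0.503 -0.187  0.029] [ 0.589 -0.252  0.029]
guide 2183 ((512.6494750976562, -299.419921875), (26.094905853271484, 117.7235107421875), 75.49122619628906) [ 0.454 -0.293  0.029] [ 0.572 -0.304  0.033]
top0 plate 0.01373828483220772 ((516.2816162109375, -252.63780212402344), (146.63101196289062, 239.91050720214844), 65.22040557861328)
knob ((554.230224609375, -269.9903869628906), 20.19403839111328) 0.10596902043975445 180
guide 205 ((549.530029296875, -220.55516052246094), (29.84415626525879, 120.70850372314453), 49.585323333740234) [ 0.502 -0.183  0.03 ] [ 0.597 -0.245  0.031]
guide 180 ((510.5716857910156, -296.3580322265625), (24.267377853393555, 111.72066497802734), 76.38785552978516) [ 0.455 -0.29   0.035] [ 0.562 -0.321  0.031]
```

Both cameras agree. The bank is at (414.5, 276.5) mm with its long axis at -41.3°. The fixture yaw is -24.9°, its origin is at about (579.4, -283.1), and the knob is 42 mm from the plate centre as expected. Now I'll pick up the bank.

```bash
cat >> h.py <<'E'
TB=np.radians(-41.3); TF=np.radians(-24.9)
D=np.array([np.cos(TF),np.sin(TF),0]); N=np.array([-D[1],D[0],0]); O=np.array([.516,-.2535,0])+.070*D
def fx(x,y,z): return O+x*D+y*N+np.array([0,0,z])
def st(t=""): print(t,"t",round(manip.current_time(),2),"p",np.round(manip.current_ee_pos(),4),"F",np.round(manip.current_force(),1),"w",round(manip.current_grip_width(),3),"gf",np.round(manip.current_grip_force(),1))
E
python3 - <<'E'
from h import *
b=np.array([.4145,.2765,0])-.010*np.array([np.cos(TB),np.sin(TB),0]); R=down(TB+np.pi)
manip.move_ptp(b+[0,0,.12],R); st("above")
manip.move_l(b+[0,0,.004],max_speed=.1); st("down")
manip.set_gripper(0.0,effort=40); st("grip")
manip.move_l(b+[0,0,.20],max_speed=.2); st("lift")
p,W=cloud("wrist"); save(p,"lift")
E
```

```text
above t 7.03 p [0.4075 0.2827 0.1203] F [0.  0.3 0.2] w 1.002 gf 0.0
down t 8.33 p [0.4073 0.2833 0.0045] F [-0.7  0.2 -0.7] w 1.0 gf 0.0
grip t 8.72 p [0.4072 0.2832 0.0047] F [-2.1 -0.5  8.2] w 0.68 gf 41.5
lift t 9.86 p [0.4064 0.2828 0.199 ] F [-0.2  0.6 -1.9] w 0.68 gf 43.3
```

View pics/lift.png

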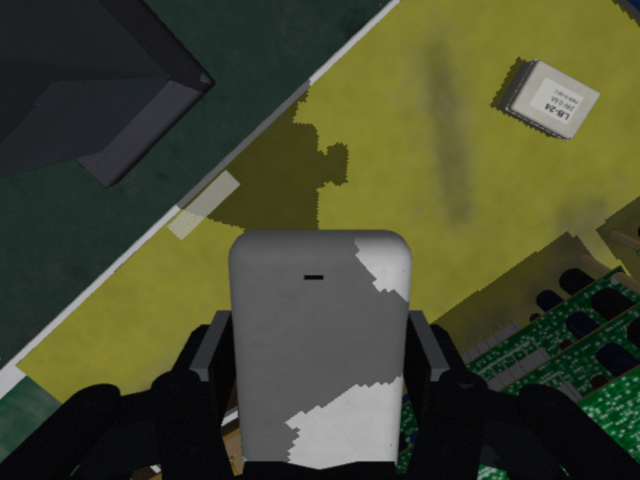

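The bank is held straight between the pads (seen at (230–410, 230–460)). Now I'll carry it over and set it down in front of the guides.

```bash
python3 - <<'E'
from h import *
R=down(TF+np.pi)
manip.move_l([*manip.current_ee_pos()[:2],.25],max_speed=.2)
manip.move_ptp(fx(-.144,0,.25),R); st("over")
manip.move_l(fx(-.144,0,.05),max_speed=.15); st()
manip.move_l(fx(-.144,0,.0168),max_speed=.04); st("down")
manip.set_gripper(1.0); st("open")
manip.move_l(fx(-.144,0,.16),max_speed=.15); 
manip.move_l(fx(-.235,0,.16),max_speed=.2);st()
p,W=cloud("wrist"); save(p,"placed"); np.save("placed.npy",W)
p,W=cloud("top"); np.save("placedt.npy",W)
for nm in("placed","placedt"):
    W=np.load(nm+".npy"); L=(W-O)@np.stack([D,N,[0,0,1]],1)
    m=(abs(L[...,2]-.034)<.006)&(L[...,0]<-.09)&(L[...,0]>-.22)&(abs(L[...,1])<.045); print(nm,m.sum(),rect(L,m) if m.any() else "")
E
```

```text
over t 12.15 p [ 0.4491 -0.2217  0.2499] F [-0.3  0.1 -2.3] w 0.677 gf 43.7
 t 13.63 p [ 0.4493 -0.2226  0.0507] F [-0.7  0.5 -3.1] w 0.678 gf 43.7
down t 14.62 p [ 0.449  -0.2224  0.017 ] F [-0.1 -0.3 -3.1] w 0.681 gf 43.7
open t 15.01 p [ 0.449  -0.2224  0.017 ] F [-0.4  0.2  0.5] w 1.0 gf 0.0
 t 16.73 p [ 0.3672 -0.1846  0.1602] F [-0.4  0.3  0.8] w 1.001 gf 0.0
placed 9133 ((-136.693115234375, 0.2690582275390625), (89.77410125732422, 93.51528930664062), 89.7594985961914)
placedt 750 ((-137.47711181640625, 0.06793212890625), (94.73885345458984, 87.59896087646484), 0.13180382549762726)
```

View pics/placed.png

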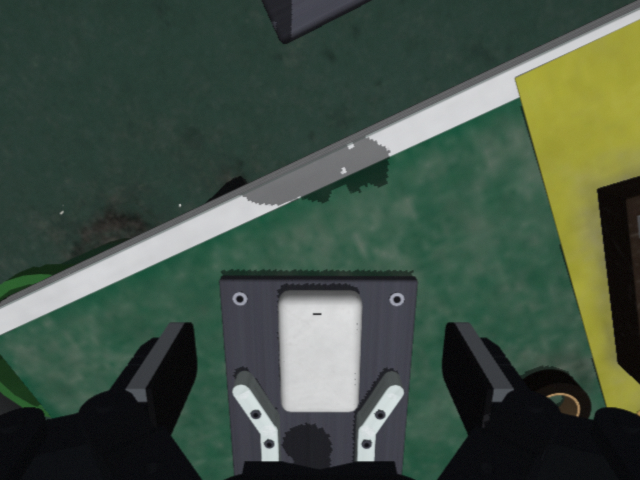

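The bank sits straight and centred on the plate, with its tail at row 290 and its nose between the guide noses at row 410. Now I'll push it home with the nearly shut fingers, checking the force.

```bash
python3 - <<'E'
from h import *
manip.set_gripper(0.15)
manip.move_l(fx(-.212,0,.16),max_speed=.2)
manip.move_l(fx(-.212,0,.023),max_speed=.15); st("behind")
manip.move_l(fx(-.195,0,.023),max_speed=.08)
manip.move_l(fx(-.122,0,.023),max_speed=.06); st("push")
x=-.122
while x<-.103:
    x+=.002; manip.move_l(fx(x,0,.023),max_speed=.03)
    f=np.array(manip.current_force())@D; print(round(x,3),round(((manip.current_ee_pos()-O)@D)*1000,1),round(f,1),end="; ")
    if f<-18: break
st()
manip.move_l(fx(-.14,0,.023),max_speed=.08)
manip.move_l(fx(-.15,0,.15),max_speed=.2)
manip.move_l(fx(-.235,0,.17),max_speed=.2);st()
p,W=cloud("wrist"); save(p,"home"); np.save("home.npy",W)
L=(W-O)@np.stack([D,N,[0,0,1]],1)
m=(abs(L[...,2]-.034)<.006)&(L[...,0]<-.05)&(L[...,0]>-.22)&(abs(L[...,1])<.026)
print("near edge x",np.percentile(L[m][:,0],[0.5,2]),"z",np.median(L[m][:,2]))
E
```

```text
behind t 18.84 p [ 0.3875 -0.1939  0.0236] F [ 0.   0.2 -0.5] w 0.149 gf 0.0
push t 20.57 p [ 0.4688 -0.2316  0.0231] F [ 0.2 -0.9 -0. ] w 0.151 gf 0.0
-0.12 -119.9 -0.9; -0.118 -117.8 -0.6; -0.116 -115.8 0.4; -0.114 -113.8 -0.3; -0.112 -111.8 0.4; -0.11 -109.8 0.4; -0.108 -107.8 -0.8; -0.106 -105.9 -0.6; -0.104 -105.4 -7.8; -0.102 -105.2 -17.2;  t 23.07 p [ 0.4841 -0.2386  0.0226] F [-16.1   6.1  13.5] w 0.149 gf 9.2
 t 25.07 p [ 0.3671 -0.1845  0.1697] F [ 0.  -0.1  0.3] w 0.148 gf 0.0
near edge x [-0.09637394 -0.09553499] z 0.03366928489445264
```

View pics/home.png

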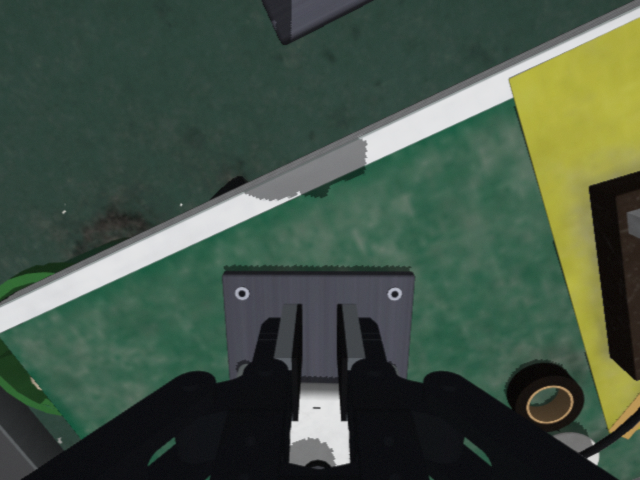

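The force rose sharply at a hard stop. The near top edge measures -96.4 mm, which with the edge rounding fits home (-98). Now I'll measure the knob precisely and grip it.

```bash
python3 - <<'E'
from h import *
manip.set_gripper(0.75)
manip.move_ptp(fx(-.05,0,.26),down(TF+np.pi))
p,W=cloud("wrist"); save(p,"knob"); np.save("knob.npy",W)
L=(W-O)@np.stack([D,N,[0,0,1]],1)
m=(np.hypot(L[...,0]+.028,L[...,1])<.035)&(L[...,2]>.09)&(L[...,2]<.115)
top=np.median(L[m][:,2]); m2=m&(abs(L[...,2]-top)<.004)
c,r=cv2.minEnclosingCircle(L[m2][:,:2].astype(np.float32)*1000); print("knob fx",c,r,"top",top)
print([(np.round((np.array(x["at"])-O)@np.stack([D,N,[0,0,1]],1),4),x["confidence"]) for x in manip.look_for("wrist","knob_grip")[:1]]); st()
m=(abs(L[...,2]-.034)<.006)&(L[...,0]<-.07)&(abs(L[...,1])<.026)
if m.any(): print("bank near edge",np.percentile(L[m][:,0],[.5,2]))
E
```

```text
knob fx (-26.37928581237793, -0.5002825260162354) 20.10558319091797 top 0.10486688919936796
[(array([-0.026 , -0.002 ,  0.1036]), 0.66)]
 t 26.59 p [ 0.5331 -0.2614  0.2593] F [0.1 0.3 0.5] w 0.757 gf 0.0
bank near edge [-0.09639359 -0.09566874]
```

View pics/knob.png

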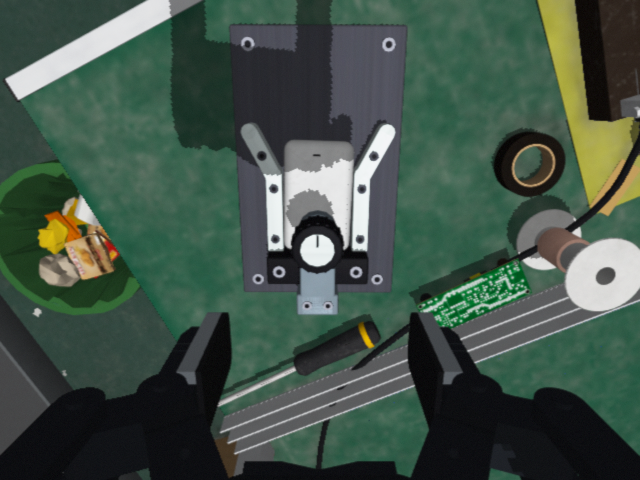

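The bank is seated between the guides (285–353, 140–235), and the knob is centred at (317,245). Both read +1.6 mm along x, so that offset is common to the camera and the bank is home. Now I'll grip the knob and turn it 3.1 rad clockwise, lowering along with it and logging the torque.

```bash
python3 - <<'E'
from h import *
k=fx(-.0272,-.0005,0); q1=np.arctan2(k[1],k[0]); y0=q1+np.pi/2+1.6
manip.move_ptp(k+[0,0,.16],down(y0)); print(np.round(manip.current_qpos(),2))
manip.move_l(k+[0,0,.072],max_speed=.12); st("at knob")
manip.set_gripper(0.0,effort=30); st("grip")
def go(a,z):
    q=manip.inverse_kinematics(k+[0,0,z],down(y0-a))
    manip.move_j(q)
    print(round(a,2),"q6",round(manip.current_qpos()[5],2),"F",np.round(manip.current_force(),1),"M",np.round(manip.current_ft_torque(),3),"w",round(manip.current_grip_width(),3),"t",round(manip.current_time(),2))
for a in np.arange(.25,3.11,.25):
    go(a,.072-.0015*min(a,2.1))
E
```

```text
[-0.53  0.55  1.53 -0.    1.06 -1.68]
at knob t 27.97 p [ 0.5551 -0.2723  0.073 ] F [-0.   0.3  0.5] w 0.755 gf 0.0
grip t 28.31 p [ 0.5549 -0.2726  0.0729] F [-3.  -2.6  6.7] w 0.439 gf 29.6
0.25 q6 -1.42 F [-2.5 -2.2  6.6] M [-0.356  0.329 -0.088] w 0.436 t 28.66
0.5 q6 -1.17 F [-1.  -2.4  6.3] M [-0.342  0.199 -0.118] w 0.434 t 29.01
0.75 q6 -0.92 F [-0.1 -1.4  6. ] M [-0.207 -0.012 -0.048] w 0.437 t 29.36
1.0 q6 -0.68 F [ 0.4 -0.9  6.4] M [-0.302 -0.216 -0.045] w 0.436 t 29.71
1.25 q6 -0.43 F [ 1.5 -1.6  5.7] M [-0.354 -0.31  -0.044] w 0.436 t 30.06
1.5 q6 -0.18 F [ 1.9 -3.4  5. ] M [-0.598 -0.492 -0.043] w 0.435 t 30.41
1.75 q6 0.07 F [ 3.  -4.3  5. ] M [-0.777 -0.618 -0.05 ] w 0.44 t 30.76
2.0 q6 0.32 F [ 2.3 -5.4  5.2] M [-0.987 -0.667 -0.095] w 0.438 t 31.11
2.25 q6 0.57 F [ 3.5 -5.4  2.4] M [-1.197 -0.659 -0.044] w 0.436 t 31.46
2.5 q6 0.82 F [ 3.7 -6.5  1.9] M [-1.429 -0.58  -0.006] w 0.434 t 31.81
2.75 q6 1.07 F [ 2.9 -7.8  1.7] M [-1.66  -0.418  0.016] w 0.437 t 32.16
3.0 q6 1.32 F [ 1.4 -8.6  1.9] M [-1.775 -0.286  0.   ] w 0.434 t 32.51
```

```bash
python3 - <<'E'
from h import *
manip.set_gripper(0.75); st()
p=np.array(manip.current_ee_pos()); manip.move_l([p[0],p[1],.16],max_speed=.12)
manip.move_ptp(fx(-.05,0,.26),down(TF+np.pi))
p,W=cloud("wrist"); np.save("knob2.npy",W)
L=(W-O)@np.stack([D,N,[0,0,1]],1)
m=(np.hypot(L[...,0]+.028,L[...,1])<.035)&(L[...,2]>.09)&(L[...,2]<.115)
print("top",np.median(L[m][:,2]))
m=(abs(L[...,2]-.034)<.006)&(L[...,0]<-.07)&(abs(L[...,1])<.026)
print("bank near edge",np.percentile(L[m][:,0],[.5,2]));st()
a=cv2.imread("pics/knob.png")[205:285,275:355]; b=cv2.cvtColor(p,cv2.COLOR_RGB2BGR)[205:285,275:355]
cv2.imwrite("pics/cmp.png",cv2.resize(np.hstack([a,b]),(800,400),interpolation=cv2.INTER_CUBIC))
E
```

```text
t 32.88 p [ 0.5544 -0.2716  0.0686] F [-0.3  0.7 -0.9] w 0.751 gf 0.0
top 0.10141649862660482
bank near edge [-0.09604018 -0.09581281]
 t 36.38 p [ 0.5341 -0.2619  0.2599] F [0.  0.5 0.6] w 0.749 gf 0.0
```

View pics/cmp.png

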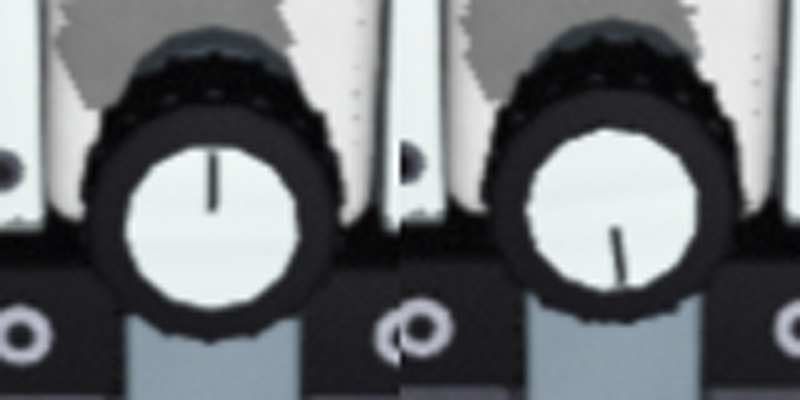

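The knob mark went from 12 o'clock to about 5:45, roughly 3.0 rad clockwise. The knob sank 3.45 mm, which is about 2.3 rad of screw, leaving about 0.7 rad of slip; the given ranges allow 0.4 to 1.2. The bank hasn't moved and the robot is clear, so I'm handing in.

```bash
python3 -c "
from bench import manip
print(manip.sign_off())"
```

```text
the job is handed in; nothing more can be done
None
```

The job is handed in after about 36 s of the 72 s: by my measurements the power bank is home against the end stop and clamped, with about 0.7 rad of knob slip (limit 3.2), though I could not read the pad force or the slip directly.

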